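# Show the drain plug's paint dot to the camera with an inspection mirror

## Task

Pick up the inspection mirror by its orange handle, bring its glass in under the raised grey gearbox, centred straight below the red paint dot on the drain plug and roughly 7 cm under it, and angle the glass so that the blue camera on its swing arm sees the dot reflected in the middle of it: the glass must face halfway between straight up (to the dot) and the camera's lens. Keep your fingers off the glass, do not touch the gearbox, its stand or the camera, and leave the other things on the bench where they are. Finish while still holding the mirror still at that angle: do not put it down or let go.

Things in the scene. Friction and masses are not known exactly. Their poses are not given: they have to be found in the camera images.
- mirror: Inspection mirror lying glass up on a black mat (top at z = 4 mm). Orange flat-sided handle 110 long, 16 wide, 20 high; origin on the handle's underside at mid-length, x along it to the glass, z the way the glass faces, y across. A 7 mm steel rod, 10 mm above the origin, leads to the glass. Rigid throughout. About 0.14 kg, balance point about 65 mm from the origin towards the glass.
- glass: Mirror glass, 80 mm along the handle by 56 mm across, in a black frame 86 by 62 mm reaching 6 mm back from the face. Origin: centre of the reflecting face; z its outward normal, x along the handle, away from it. Rigid part of the mirror, at (185, 0, 6) mm in mirror, same axes.
- stand: Fixed gearbox stand. Origin on the bench straight below the dot. Base plate 12 mm thick, x -120 to +210, y -100 to +100 mm. A 45 mm square column at x = 135 mm, 269 mm high, holds the grey gearbox, which overhangs freely to -x and both y sides. Below it the space is empty down to the plate and the camera's bar (top at 20 mm, pivot screw at 25 mm).
- filler (a point): Top of the brass filler plug on the gearbox's top, 252 mm above the bench, straight above the dot. Grey gearbox housing: 130 mm (stand's x) by 100 mm (y; 126 mm over the round shaft ends at x = 20 mm), centred on this point, from 150 to 241 mm above the bench.
- dot (a point): Red paint dot, 18 mm across, on the downward face of the brass drain plug in the middle of the gearbox's underside, 139 mm above the bench, straight below the filler plug. Not visible from above.
- camera_arm: Camera swing arm, fixed where it was left. Origin on its pivot straight below the dot, 12 mm above the bench; x level from the pivot out to the camera, z up. Flat bar 35 mm wide, 340 long; at 320 mm a 20 mm post, 207 mm high, carries the blue camera. It looks back, 15 degrees downwards, at the point 72 mm below the dot; from there the lens is 15 degrees above the horizontal.
- lens (a point): Centre of the front of the blue camera's lens, about 0.22 m level distance from the vertical through the dot and about 0.126 m above the bench.
- screwdriver: Blue-handled screwdriver, 190 mm long, lying on the mat; a bystander. Origin at the middle of its underside.
- paint_pot: Small bottle of marking paint, 28 mm across, 60 mm tall, on the mat; a bystander. Origin at the centre of its underside.
- spare_plug: Brass spare plug, 26 mm across, 22 mm tall, standing on the mat; a bystander. Origin at the centre of its underside.
- wrench: Steel wrench, 190 mm long, lying on the bench; a bystander. Origin at the middle of its underside.
- parts_dish: Steel parts dish, 110 mm across, 30 mm high; a bystander. Origin at the centre of its underside.

How it is judged:
On the way, in this order (a step that is already met when the one before it is completed fails the run):
1. the mirror is lifted by its handle, clear of the mat (height (world z) of each of mirror, glass above 0.04 m and contact force between the fingers and mirror above 1 N), for 0.2 s.
2. the glass is under the dot and shows it to the camera, held still (horizontal distance between glass and dot below 0.012 m and distance between glass and dot between 0.045 and 0.092 m and z of dot in the frame of glass above 0.02 m and z of lens in the frame of glass above 0.08 m and angle between glass's own z axis and vertical between 0.5395 and 0.7695 rad and angle between the z axis of glass and the y axis of camera_arm, either way round above 1.4558 rad and angle between the z axis of glass and the x axis of camera_arm, either way round between 0.8013 and 1.0313 rad and contact force between the fingers and mirror above 1 N and contact force between mirror and stand below 0.2 N and contact force between mirror and camera_arm below 0.2 N and linear speed of glass below 0.02 m/s and angular speed of glass below 0.1 rad/s), for 0.5 s.
At the end, for the whole second after the job is handed in: Held by the fingers alone and still: the glass centre is within 12 mm of straight below the dot and 45 to 92 mm from it, and the glass faces halfway between up and the camera (normal 37.5 degrees from vertical towards the camera) within 6.5 degrees, so the camera sees the dot in it (all of step 2); the arm keeps its last pose, push and grip.
It fails at once if the gearbox, its stand or the camera arm is touched (over 1 N) (contact force between any of stand, camera_arm and anything else above 1 N).
It fails at once if the fingers touch the glass or its frame (contact force between the fingers and glass above 0.5 N).
It fails at once if another thing on the bench is moved more than 20 mm (distance of any of screwdriver, paint_pot, spare_plug, wrench, parts_dish from where it was at the start of the episode above 0.02 m).
It also fails if it takes over 42 s, if anything falls off the work surface, if the arm or the gripper's body presses on something with over 40 N, if the wrist force passes 120 N, or if a joint passes its speed limit or range.

## Robot

A 6-joint arm with a two-finger parallel gripper is mounted at the origin on the work surface. World frame = base frame: x ahead of the robot, y to its left, z up, the work surface at z = 0. Lengths are in m, angles in rad, forces in N, time in s.
With the tool pointing down it reaches from about 0.325 to 0.9 m from the base axis. Payload 3.5 kg.
Tool frame: the origin (TCP) lies midway between the tips of the shut fingers; the grasp point (between the pads) lies 19 mm behind it; z points along the fingers, y is the direction in which the jaws open and shut (so a half turn about z gives the same grasp; the last joint's range is limited). The gripper opens to 85 mm and grips with 20 to 120 N. Pads are 22 mm wide; open, the fingers measure 114 mm over their backs; the gripper's body (76 mm by 85 mm) begins 54 mm behind the grasp point. The pads swing forward as they close: fully open they stand 13 mm farther back than shut.
Start: joints at [-1.219, 0.276, -0.026, 1.268, 0, 1.467], TCP at [0.275, -0.561, 0.231] pointing down, gripper open.
Joint ranges: [-3.12, 3.12], [-0.85, 1.88], [-1.08, 1.24], [-1.95, 2.15], [-1.57, 1.53], [-3.14, 3.14]. Speed limits (rad/s): [2.57, 2.57, 3.14, 3.14, 3.14, 3.14].

## Interface

Orientations are given as a unit quaternion [w, x, y, z].
In Python, from plant import * gives the robot as it stands. The module is installed in compiled form; this text tells all that it offers.
- The arm moves only by the tool send_rows, never from a script. Its argument "targets" is a list of rows, each an object with "grip": the finger opening in mm, from 0 to 85.4; "linear": the shift along the tool's x, y, z in mm, a list of three; "rotation": the turn, a rotation vector about the tool's x, y, z in degrees, a list of three. A call has exactly 8 rows; each row shifts and turns the pose as measured when the row begins, along the tool's axes as they then stand; what a row does not reach is not made up. A row lasts 1/12 s, in which the tool goes at most 41.7 mm and 7.16 degrees, less where a joint would pass 70% of its speed; a pose out of reach is approached as far as the arm can. A call is refused whole if a number of a shift passes 41.7 or a number of a turn 7.16, either way. A call with a gripper value outside its range is refused whole. The fingers move at their own pace and stop on an object; "force" is the grip in N (left out, the last holds). Time passes only in rows, so rows that do not move let the fingers close, or fill a call up. It gives the time, the measured TCP pose, the force and the opening at its end, in the units of the state.
- observe(): the state, without advancing time (a new reading comes with each control period).
- grab_frame(name): name is "scene" or "top"; returns (picture, depth): 384x512x3 uint8, red, green, blue; 384x512 float32, m along the optical axis (not along the pixel's ray), 0 where there is no reading.
- calibration(name): a dict with "intrinsics" (3x3 intrinsics, pixels), "extrinsics" (4x4, takes a point from world to camera coordinates). Camera axes: x right, y up, looking along -z (the intrinsics and any distortion apply to the point x, -y, -z); pixel columns grow to the right and rows downward; lengths in m; the calibration is good to about 2 mm. A picture is of the moment at which its call begins. calibration takes no time and is no camera call.
- finish_job(): hands the job in, once; it reports no verdict.
The state is a dict: "t": time; "q": joint angles; "dq": joint speeds; "tau": joint torques, N m; "tcp_pos": TCP position; "tcp_rot": TCP orientation; "ft_force": force on the tool from outside, world axes, zero at the start; "wrist_torque": the same for the moment, N m; "grip_width": opening from 0.0 (shut) to 1.0 (fully open).
Only numpy, scipy, OpenCV 4.12 (cv2) and the standard library are available. Lean on these libraries where they do the work, as an engineer would, in place of code of your own. Each camera call takes 0.05 s, during which the arm holds its last target.

## Working session

There is one attempt and no reset: what is moved stays moved. The work goes in short steps, Python scripts to look and compute and a tool call to move; the robot and the scene stay as the last step left them, time stands still between calls to the robot, and variables do not carry over. Pictures are saved under pics/ and viewed, and the job is handed in when it is done.

Besides the shell and the picture viewer there is one more tool, called after ">>>" as name([rows], argument=value, ...), one row to a line, values as JSON. send_rows: Moves the arm, as the interface text tells. Its arguments: {"type":"object","properties":{"targets":{"type":"array"},"force":{"type":"number"}},"required":["targets"]}

```bash
mkdir -p pics; ls; python3 - <<'E'
from plant import *
import cv2,numpy as np
s=observe(); print(s)
for n in("scene","top"):
    p,d=grab_frame(n); np.savez(f"{n}0.npz",p=p,d=d)
    cv2.imwrite(f"pics/{n}0.png",cv2.resize(p[:,:,::-1],(800,600)))
    c=calibration(n); print(n,c)
E
```

```text
pics
{'t': 0.0, 'q': array([-1.21940657e+00,  2.77133480e-01, -2.78897956e-02,  1.26800866e+00,
       -1.54274019e-06,  1.46739283e+00]), 'dq': array([-1.11538887e-03, -5.19072353e-04, -4.64754263e-04, -1.21158941e-05,
        1.36176873e-04, -1.26076162e-03]), 'tau': array([ 1.09868361e-03, -4.45511055e+01,  2.95200992e+01,  1.64397515e-02,
       -1.41449241e-04,  4.10052952e-07]), 'tcp_pos': array([ 0.27426501, -0.56073474,  0.23015521]), 'tcp_rot': array([-1.10912584e-03,  9.74255996e-01,  2.25441798e-01, -1.39010460e-04]), 'ft_force': array([-0.69434036, -0.33486307, -0.27325235]), 'wrist_torque': array([-0.00615779,  0.01977052, -0.00057469]), 'grip_width': 0.9976245187542915}
scene {'intrinsics': array([[486.78857651,   0.        , 253.50084349],
       [  0.        , 486.78857651, 189.47929898],
       [  0.        ,   0.        ,   1.        ]]), 'extrinsics': array([[-0.82070005,  0.57129847,  0.00833569,  0.36039501],
       [-0.3330384 , -0.49017971,  0.80548698,  0.00774134],
       [ 0.46425946,  0.6582871 ,  0.59255484, -1.89181057],
       [ 0.        ,  0.        ,  0.        ,  1.        ]])}
top {'intrinsics': array([[369.29468891,   0.        , 256.50649336],
       [  0.        , 369.29468891, 188.95319623],
       [  0.        ,   0.        ,   1.        ]]), 'extrinsics': array([[ 0.00451426, -0.99988721,  0.01432475,  0.00276439],
       [ 0.98648934,  0.00679877,  0.16368431, -0.47689194],
       [-0.16376324,  0.0133923 ,  0.98640876, -1.46545886],
       [ 0.        ,  0.        ,  0.        ,  1.        ]])}
```

View pics/scene0.png

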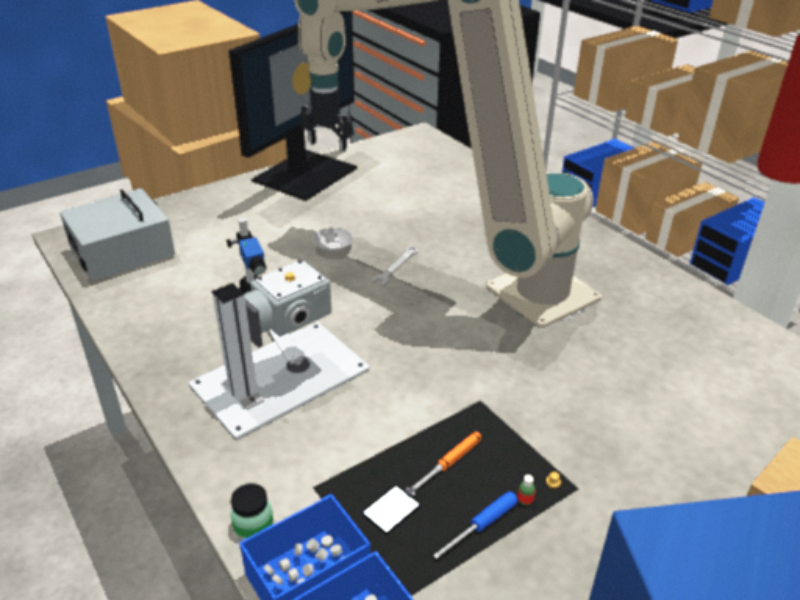

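View pics/top0.png

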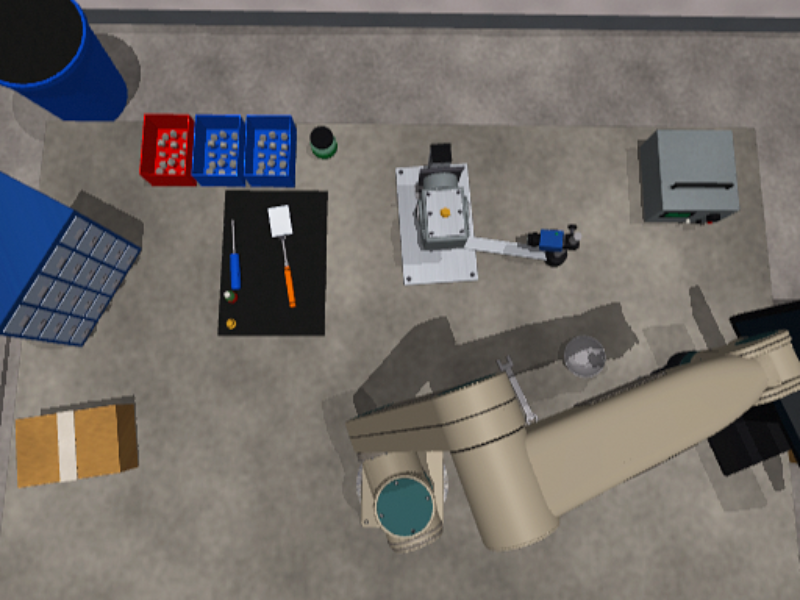

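The top view shows the mirror (handle at 290,287, glass at 280,221 of 800x600), the filler plug (445,213), and the blue camera (550,240) on its arm to the right. Next I'll measure them.

```bash
cat > h.py <<'E'
import numpy as np,cv2
from plant import *
from scipy.spatial.transform import Rotation as R
def ray(n,u,v):
    c=calibration(n);K=c["intrinsics"];E=c["extrinsics"]
    d=np.array([(u-K[0,2])/K[0,0],-(v-K[1,2])/K[1,1],-1.])
    Rw=E[:3,:3].T; return -Rw@E[:3,3],Rw@d
def plane(n,u,v,z):
    o,d=ray(n,u,v);return o+d*(z-o[2])/d[2]
def proj(n,P):
    c=calibration(n);p=c["extrinsics"][:3,:3]@np.asarray(P)+c["extrinsics"][:3,3];q=c["intrinsics"]@np.array([p[0],-p[1],-p[2]]);return q[:2]/q[2]
def tri(a,b):
    # a,b=(name,u,v)
    o1,d1=ray(*a);o2,d2=ray(*b)
    A=np.stack([d1,-d2],1);s=np.linalg.lstsq(A,o2-o1,rcond=None)[0]
    p,q=o1+s[0]*d1,o2+s[1]*d2;return (p+q)/2,np.linalg.norm(p-q)
def blobs(p,lo,hi,amin=4):
    hsv=cv2.cvtColor(p,cv2.COLOR_RGB2HSV);m=cv2.inRange(hsv,np.array(lo),np.array(hi))
    n,l,st,ce=cv2.connectedComponentsWithStats(m)
    return [(st[i,4],ce[i].round(1),st[i,:4],l==i) for i in range(1,n) if st[i,4]>=amin]
def deproj(n,d,m):
    v,u=np.nonzero(m&(d>0)); z=d[v,u]
    c=calibration(n);K=c["intrinsics"];E=c["extrinsics"]
    P=np.stack([(u-K[0,2])/K[0,0]*z,-(v-K[1,2])/K[1,1]*z,-z],1)
    return (P-E[:3,3])@E[:3,:3]
E
python3 - <<'E'
from h import *
for n in("top","scene"):
    f=np.load(n+"0.npz");p,d=f["p"],f["d"]
    for nm,lo,hi in(("orange",(5,150,120),(20,255,255)),("yellow",(15,120,120),(32,255,255)),("blue",(105,140,80),(125,255,255)),("white",(0,0,225),(180,30,255))):
        for a,c,b,m in blobs(p,lo,hi,6):
            if a>3000: continue
            P=deproj(n,d,m)
            print(n,nm,a,c,b,np.median(P,0).round(4) if len(P) else None)
E
```

```text
top orange 28 [284.6 135.6] [282 133   6   6] [ 0.636  -0.0927  0.2502]
top orange 94 [185.  183.4] [182 170   7  27] [0.5004 0.2995 0.023 ]
top orange 27 [147.5 206.9] [145 204   6   7] [0.4023 0.4503 0.0142]
top orange 1140 [ 61.6 282.3] [ 48 259  29  47] [0.1103 0.7309 0.0995]
top orange 1123 [ 23.5 288. ] [ 10 265  28  47] [0.0884 0.8694 0.0996]
top yellow 29 [284.6 135.6] [282 133   6   6] [ 0.6367 -0.0927  0.2499]
top yellow 28 [147.5 206.9] [145 204   6   7] [0.4019 0.4498 0.0171]
top yellow 1173 [ 61.6 282.2] [ 48 259  29  47] [0.1103 0.7313 0.0995]
top yellow 1165 [ 23.4 288. ] [ 10 265  28  47] [0.0884 0.8697 0.0996]
top blue 473 [36.4 41.2] [ 0  0 58 60] [ 1.3074  1.1699 -0.3274]
top blue 1455 [58.2 58.5] [16 19 66 58] [ 1.3511  1.1686 -0.5493]
top blue 2416 [155.6  95.5] [123  73  67  47] [0.8827 0.4347 0.0312]
top blue 2347 [ 15.3 150.7] [  0 110  47  98] [0.5585 0.8055 0.3394]
top blue 160 [352.4 152.6] [345 147  16  12] [ 0.5996 -0.3583  0.1612]
top blue 138 [150.  173.3] [147 162   7  24] [0.5423 0.4446 0.0265]
top white 214 [178.8 140.9] [172 132  15  19] [0.6849 0.3
[... 5887 characters left out ...]
4]
scene white 8 [285.4 264.9] [283 264   6   3] [0.4537 0.2001 0.0035]
scene white 6 [465.7 269.2] [464 268   4   3] [-0.0061  0.5355  0.002 ]
scene white 87 [184.5 306.5] [178 299  12  15] [0.8001 0.1656 0.0013]
scene white 18 [337.9 305.9] [336 304   5   5] [0.4726 0.4547 0.0662]
scene white 504 [249.8 325.3] [233 312  35  28] [0.6857 0.335  0.0116]
scene white 9 [139.  338.3] [137 337   5   3] [0.9525 0.1938 0.0011]
scene white 16 [208.8 345.2] [206 344   6   4] [0.8143 0.3313 0.0186]
scene white 6 [182.  359.5] [181 359   3   2] [0.8942 0.3321 0.0229]
scene white 9 [187.3 365.7] [186 364   4   4] [0.8936 0.3621 0.0321]
scene white 9 [237.2 382.6] [235 382   5   2] [0.8111 0.4654 0.0184]
```

```bash
python3 - <<'E'
import numpy as np,cv2
p=np.load("top0.npz")["p"][:,:,::-1]
a=cv2.resize(p[95:200,235:380],None,fx=5.5,fy=5.5,interpolation=cv2.INTER_CUBIC)
cv2.imwrite("pics/topcrop.png",a);print(a.shape)
p=np.load("scene0.npz")["p"][:,:,::-1]
a=cv2.resize(p[135:285,115:245],None,fx=4,fy=4,interpolation=cv2.INTER_CUBIC)
cv2.imwrite("pics/scenecrop.png",a);print(a.shape)
E
```

```text
(578, 798, 3)
(600, 520, 3)
```

View pics/topcrop.png

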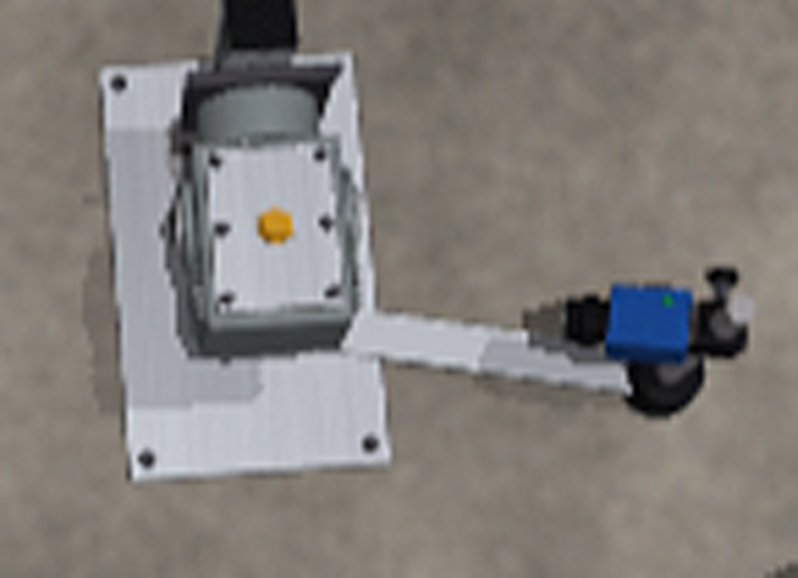

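View pics/scenecrop.png

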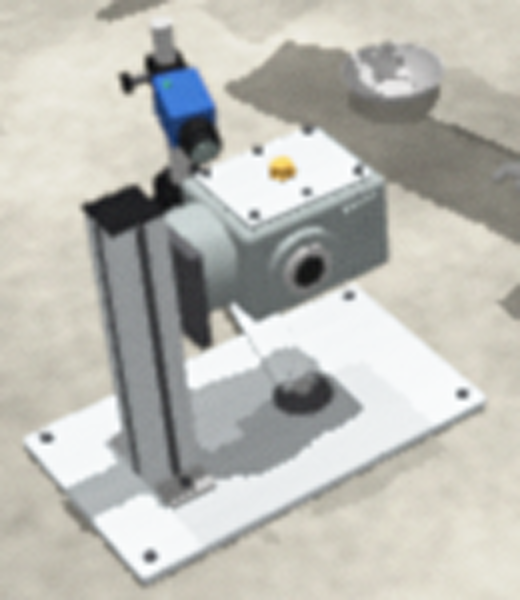

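```bash
python3 - <<'E'
from h import *
print("filler tri",tri(("top",284.6,135.6),("scene",185,176.9)), plane("top",284.6,135.6,.252),plane("scene",185,176.9,.252))
print("blue tri",tri(("top",352.4,152.6),("scene",159.7,159.2)))
T=np.load("top0.npz");S=np.load("scene0.npz")
out={}
for n,f in(("top",T),("scene",S)):
    p=f["p"]
    o=[m for a,c,b,m in blobs(p,(4,110,80),(22,255,255),20) if (n=="top" and 180<c[0]<190 and 170<c[1]<200) or(n=="scene" and 285<c[0]<305 and 270<c[1]<300)]
    w=[m for a,c,b,m in blobs(p,(0,0,215),(180,30,255),100) if (n=="top" and 170<c[0]<190) or(n=="scene" and 240<c[0]<260 and c[1]>320)]
    for nm,m,z in(("handle",o[0],.024),("glass",w[0],.010)):
        v,u=np.nonzero(m)
        P=np.array([plane(n,a,b,z) for a,b in zip(u,v)])[:,:2]
        r=cv2.minAreaRect((P*1000).astype(np.float32))
        c=P.mean(0);ev,V=np.linalg.eigh(np.cov((P-c).T));a=V[:,1]*np.sign(V[0,1])
        print(n,nm,len(u),"mean",c.round(4),"rect",np.round(r[0],1),np.round(r[1],1),round(r[2],1),"axis deg",np.degrees(np.arctan2(a[1],a[0])))
E
```

```text
filler tri (array([ 0.63724804, -0.09160566,  0.24669818]), np.float64(0.0007688629854700947)) [ 0.63588433 -0.09135297  0.252     ] [ 0.64033532 -0.08427928  0.252     ]
blue tri (array([ 0.60185353, -0.36025669,  0.15547258]), np.float64(0.0011955253510811743))
top handle 105 mean [0.5018 0.2995] rect [502.2 299.6] [111.2  15.8] 10.7 axis deg 10.404803817350684
top glass 216 mean [0.6852 0.3349] rect [685.3 334.9] [73.8 53.3] 10.4 axis deg 9.461096262422823
scene handle 274 mean [0.5053 0.3051] rect [505.3 305. ] [122.6  27.9] 10.8 axis deg 12.169943921144826
scene glass 510 mean [0.6842 0.3341] rect [683.1 333.5] [82.4 58.3] 10.6 axis deg 11.040962540523068
```

```bash
python3 - <<'E'
from h import *
t=lambda x,y,z:plane("top",235+(x+.5)/5.5-.5,95+(y+.5)/5.5-.5,z)
s=lambda x,y,z:plane("scene",115+(x+.5)/4-.5,135+(y+.5)/4-.5,z)
C=[t(*c,.012) for c in((100,68),(352,53),(388,462),(130,480))]
for c in C: print("top corner",c.round(4))
# TL=(210,+100) TR=(210,-100) BR=(-120,-100) BL=(-120,100)
m=np.array([[.21,.1],[.21,-.1],[-.12,-.1],[-.12,.1]])
def fit(m,C):
    C=np.array(C)[:,:2];mc,cc=m.mean(0),C.mean(0);H=(m-mc).T@(C-cc);a=np.arctan2(H[0,1]-H[1,0],H[0,0]+H[1,1])
    Rm=np.array([[np.cos(a),-np.sin(a)],[np.sin(a),np.cos(a)]]);return np.degrees(a),cc-Rm@mc,(m@Rm.T+cc-Rm@mc-C).round(4)
print(fit(m,C))
print("scene corners: left(+210,-100?) ",[s(*c,.012).round(4) for c in((25,440),(145,585),(487,403),(352,290))])
S=[s(*c,.012) for c in((145,585),(25,440),(487,403))]
print(fit(np.array([[.21,.1],[.21,-.1],[-.12,.1]]),S))
print("filler top",t(275,226,.252),"scene",s(282,168,.252))
for a,b in(((383,313),(345,348)),((535,330),(480,370)),((630,362),(622,395))): print("bar",((t(*a,.02))).round(4),t(*b,.02).round(4))
print("black post collar",t(662,388,.03))
for z in(.126,.14,.155): print("lens top",t(570,322,z).round(4), "scene",s(203,140,z).round(4))
print("tri lens",tri(("top",235+570/5.5,95+322/5.5),("scene",115+203/4,135+140/4)))
E
```

```text
top corner [0.8393 0.0228 0.012 ]
top corner [ 0.8538 -0.1751  0.012 ]
top corner [ 0.5267 -0.1978  0.012 ]
top corner [ 0.5114 -0.0019  0.012 ]
(np.float64(4.192118408577268), array([ 0.63790312, -0.09129535]), array([[ 0.0007,  0.001 ],
       [ 0.0009, -0.0006],
       [-0.0011, -0.002 ],
       [-0.0004,  0.0016]]))
scene corners: left(+210,-100?)  [array([ 0.8514, -0.1725,  0.012 ]), array([0.8393, 0.0303, 0.012 ]), array([0.5123, 0.0037, 0.012 ]), array([ 0.5294, -0.1936,  0.012 ])]
(np.float64(4.03696131549036), array([ 0.63691313, -0.08643703]), array([[ 0.0001, -0.0022],
       [ 0.0021,  0.001 ],
       [-0.0022,  0.0012]]))
filler top [ 0.63557977 -0.09131796  0.252     ] scene [ 0.63930792 -0.08537534  0.252     ]
bar [ 0.6411 -0.1948  0.02  ] [ 0.6134 -0.1653  0.02  ]
bar [ 0.6287 -0.311   0.02  ] [ 0.597  -0.2681  0.02  ]
bar [ 0.6042 -0.383   0.02  ] [ 0.5783 -0.3759  0.02  ]
black post collar [ 0.58168117 -0.40384064  0.03      ]
lens top [ 0.6067 -0.3124  0.126 ] scene [ 0.5983 -0.3298  0.126 ]
lens top [ 0.6029 -0.309   0.14  ] scene [ 0.6065 -0.3103  0.14  ]
lens top [ 0.5989 -0.3054  0.155 ] scene [ 0.6153 -0.2894  0.155 ]
tri lens (array([ 0.60336484, -0.31230305,  0.13569314]), np.float64(0.00210947417946609))
```

```bash
cat >> h.py <<'E'
def Rq(q): return R.from_quat([q[1],q[2],q[3],q[0]])
def plan(tp,tR,N,s=None,rot_sign=None):
    s=s or observe();p=s["tcp_pos"];r=Rq(s["tcp_rot"]);tp=np.array(tp)
    w=(r.inv()*tR).as_rotvec()
    if rot_sign is not None and w@np.array(rot_sign)<0:
        a=np.linalg.norm(w);w=w/a*(a-2*np.pi)
    dw=(tp-p)/N;cur=r;step=R.from_rotvec(w/N)
    print("dist",np.linalg.norm(tp-p).round(4),"rot deg",np.degrees(w).round(2),"per row",np.degrees(w/N).round(2))
    for i in range(N):
        print(i,(cur.inv().apply(dw)*1000).round(1).tolist());cur=cur*step
def toolR(az,down=True):
    a=np.radians(az);x=np.array([np.cos(a),np.sin(a),0]);z=np.array([0,0,-1.]);return R.from_matrix(np.stack([x,np.cross(z,x),z],1))
E
python3 - <<'E'
from h import *
plan([.537,.3065,.14],toolR(190.7),24,rot_sign=[0,0,-1])
E
```

```text
dist 0.9107 rot deg [  -0.     -0.17 -164.64] per row [-0.   -0.01 -6.86]
0 [25.7, -27.6, 3.8]
1 [28.8, -24.4, 3.8]
2 [31.5, -20.8, 3.8]
3 [33.8, -16.8, 3.8]
4 [35.6, -12.7, 3.8]
5 [36.8, -8.4, 3.8]
6 [37.6, -3.9, 3.8]
7 [37.8, 0.6, 3.8]
8 [37.4, 5.1, 3.8]
9 [36.5, 9.6, 3.8]
10 [35.1, 13.8, 3.8]
11 [33.2, 17.9, 3.8]
12 [30.8, 21.8, 3.8]
13 [28.0, 25.3, 3.8]
14 [24.8, 28.5, 3.8]
15 [21.2, 31.2, 3.8]
16 [17.3, 33.5, 3.8]
17 [13.2, 35.4, 3.8]
18 [8.9, 36.7, 3.8]
19 [4.4, 37.5, 3.8]
20 [-0.1, 37.8, 3.8]
21 [-4.6, 37.5, 3.8]
22 [-9.0, 36.7, 3.8]
23 [-13.3, 35.3, 3.8]
```

>>> send_rows([
  {"grip": 85, "linear": [26, -28, 0], "rotation": [0, 0, -6.9]},
  {"grip": 85, "linear": [29, -24, 0], "rotation": [0, 0, -6.9]},
  {"grip": 85, "linear": [31.5, -21, 0], "rotation": [0, 0, -6.9]},
  {"grip": 85, "linear": [34, -17, 0], "rotation": [0, 0, -6.9]},
  {"grip": 85, "linear": [35.5, -12.5, 0], "rotation": [0, 0, -6.9]},
  {"grip": 85, "linear": [37, -8.5, 0], "rotation": [0, 0, -6.9]},
  {"grip": 85, "linear": [37.5, -4, 0], "rotation": [0, 0, -6.9]},
  {"grip": 85, "linear": [38, 0.5, 0], "rotation": [0, 0, -6.9]},
], force=60)

```text
t: 0.77
tcp_pos: [0.3565, -0.2641, 0.2244]
tcp_rot: [-0.003, 0.749, 0.662, 0.0]
ft_force: [1.0, 0.8, 0.3]
grip_width: 0.997
```

```bash
python3 - <<'E'
from h import *
s=observe();print(s["t"],s["q"].round(3),s["tcp_pos"])
plan([.537,.3065,.14],toolR(190.7),18,rot_sign=[0,0,-1])
E
```

```text
0.7667 [-0.784 -0.041 -0.402  1.216  0.     0.911] [ 0.3565122  -0.26411977  0.22440827]
dist 0.6044 rot deg [ 4.0000e-02 -3.9000e-01 -1.0778e+02] per row [ 0.   -0.02 -5.99]
0 [32.7, 6.1, 4.8]
1 [31.9, 9.4, 4.8]
2 [30.7, 12.7, 4.8]
3 [29.2, 15.8, 4.8]
4 [27.4, 18.8, 4.7]
5 [25.3, 21.6, 4.7]
6 [22.9, 24.1, 4.7]
7 [20.3, 26.3, 4.7]
8 [17.4, 28.3, 4.7]
9 [14.4, 30.0, 4.7]
10 [11.2, 31.3, 4.7]
11 [7.8, 32.3, 4.7]
12 [4.4, 33.0, 4.7]
13 [1.0, 33.2, 4.7]
14 [-2.5, 33.2, 4.7]
15 [-5.9, 32.7, 4.7]
16 [-9.3, 31.9, 4.7]
17 [-12.6, 30.8, 4.7]
```

>>> send_rows([
  {"grip": 85, "linear": [33, 6, 0], "rotation": [0, 0, -6]},
  {"grip": 85, "linear": [32, 9.5, 0], "rotation": [0, 0, -6]},
  {"grip": 85, "linear": [31, 12.5, 0], "rotation": [0, 0, -6]},
  {"grip": 85, "linear": [29, 16, 0], "rotation": [0, 0, -6]},
  {"grip": 85, "linear": [27.5, 19, 0], "rotation": [0, 0, -6]},
  {"grip": 85, "linear": [25.5, 21.5, 0], "rotation": [0, 0, -6]},
  {"grip": 85, "linear": [23, 24, 0], "rotation": [0, 0, -6]},
  {"grip": 85, "linear": [20.5, 26.5, 0], "rotation": [0, 0, -6]},
])

```text
t: 1.43
tcp_pos: [0.4291, 0.0078, 0.223]
tcp_rot: [-0.004, 0.396, 0.918, 0.002]
ft_force: [1.2, -1.7, -0.9]
grip_width: 0.993
```

```bash
python3 - <<'E'
from h import *
s=observe();print(s["t"],s["q"].round(3),s["tcp_pos"])
plan([.537,.3065,.12],toolR(190.7),12,rot_sign=[0,0,-1])
E
```

```text
1.4333 [-0.137 -0.066 -0.429  1.216  0.006  0.677] [0.4291233  0.0078489  0.22299779]
dist 0.3338 rot deg [  0.26  -0.5  -57.33] per row [ 0.02 -0.04 -4.78]
0 [11.8, 23.6, 8.7]
1 [9.8, 24.5, 8.7]
2 [7.8, 25.3, 8.7]
3 [5.6, 25.8, 8.6]
4 [3.5, 26.2, 8.6]
5 [1.3, 26.4, 8.6]
6 [-0.9, 26.4, 8.6]
7 [-3.1, 26.3, 8.6]
8 [-5.3, 25.9, 8.6]
9 [-7.4, 25.4, 8.6]
10 [-9.5, 24.7, 8.6]
11 [-11.5, 23.8, 8.6]
```

>>> send_rows([
  {"grip": 85, "linear": [17, 35, 5], "rotation": [0, 0, -7.1]},
  {"grip": 85, "linear": [13, 37, 10], "rotation": [0, 0, -7.1]},
  {"grip": 85, "linear": [8, 38.5, 10], "rotation": [0, 0, -7.1]},
  {"grip": 85, "linear": [3.5, 39, 10], "rotation": [0, 0, -7.1]},
  {"grip": 85, "linear": [-1.5, 39, 10], "rotation": [0, 0, -7.1]},
  {"grip": 85, "linear": [-6.5, 38.5, 10], "rotation": [0, 0, -7.1]},
  {"grip": 85, "linear": [-11, 37.5, 10], "rotation": [0, 0, -7.1]},
  {"grip": 85, "linear": [-16, 35.5, 10], "rotation": [0, 0, -7.1]},
])

```text
t: 2.1
tcp_pos: [0.5364, 0.3135, 0.1474]
tcp_rot: [-0.002, -0.094, 0.996, 0.002]
ft_force: [0.8, -0.4, 0.5]
grip_width: 0.996
```

```bash
python3 - <<'E'
from h import *
s=observe();print(s["t"],s["q"].round(3),s["tcp_pos"])
plan([.537,.3065,.05],toolR(190.7),8)
for n in("scene","top"):
    p,d=grab_frame(n); np.savez(f"{n}1.npz",p=p,d=d)
    q=p[90:270,120:300] if n=="top" else p[200:384,180:400]
    cv2.imwrite(f"pics/{n}1.png",cv2.resize(q[:,:,::-1],None,fx=3,fy=3,interpolation=cv2.INTER_CUBIC))
E
```

```text
2.1 [ 0.422  0.324 -0.145  1.104  0.006  0.235] [0.53636781 0.31346713 0.14741057]
dist 0.0977 rot deg [ 0.29 -0.16  0.04] per row [ 0.04 -0.02  0.  ]
0 [0.0, -0.9, 12.2]
1 [0.1, -0.9, 12.2]
2 [0.1, -0.9, 12.2]
3 [0.1, -0.9, 12.2]
4 [0.1, -0.9, 12.2]
5 [0.1, -0.9, 12.2]
6 [0.1, -0.9, 12.2]
7 [0.1, -0.9, 12.2]
```

View pics/scene1.png

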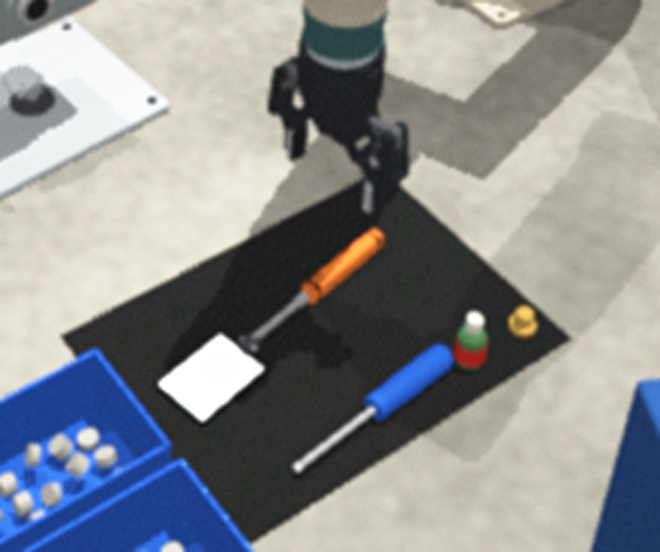

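View pics/top1.png

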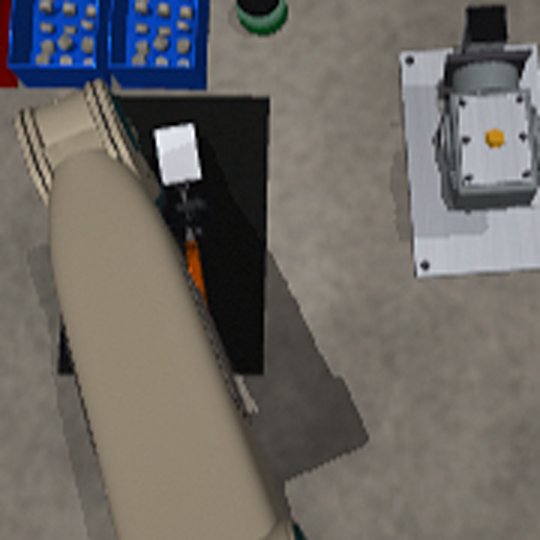

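```bash
python3 - <<'E'
from h import *
s=observe();print(s["t"],s["q"].round(3),s["dq"].round(3),s["tcp_pos"])
E
```

```text
2.2 [ 0.425  0.329 -0.143  1.102  0.007  0.237] [-0.054 -0.065 -0.054  0.067 -0.047  0.053] [0.53685752 0.31587568 0.14531166]
```

```bash
python3 - <<'E'
from h import *
s=observe();P=s["tcp_pos"];r=Rq(s["tcp_rot"]).as_matrix()
for dy in(-.05,0,.05):
    Q=P+r[:,1]*dy-r[:,2]*.013
    a=proj("scene",Q);b=proj("top",Q);print((a-[180,200])*3+1,(b-[120,90])*3+1)
plan([.537,.3065,.05],toolR(190.7),8)
E
```

```text
[291.65640997 158.92736884] [204.77621699 226.69417614]
[332.02722942 185.47727903] [165.31226281 233.56715195]
[374.13290097 213.16811645] [125.70631858 240.4648565 ]
dist 0.0958 rot deg [ 0.37 -0.23  0.04] per row [ 0.05 -0.03  0.  ]
0 [0.2, -1.2, 11.9]
1 [0.2, -1.2, 11.9]
2 [0.2, -1.2, 11.9]
3 [0.2, -1.2, 11.9]
4 [0.2, -1.2, 11.9]
5 [0.2, -1.2, 11.9]
6 [0.2, -1.2, 11.9]
7 [0.2, -1.2, 11.9]
```

>>> send_rows([
  {"grip": 85, "linear": [0, -2, 12], "rotation": [0, 0, 0]},
  {"grip": 85, "linear": [0, -2, 12], "rotation": [0, 0, 0]},
  {"grip": 85, "linear": [0, -2, 12], "rotation": [0, 0, 0]},
  {"grip": 85, "linear": [0, -2, 12], "rotation": [0, 0, 0]},
  {"grip": 85, "linear": [0, -1, 12], "rotation": [0, 0, 0]},
  {"grip": 85, "linear": [0, 0, 12], "rotation": [0, 0, 0]},
  {"grip": 85, "linear": [0, 0, 12], "rotation": [0, 0, 0]},
  {"grip": 85, "linear": [0, 0, 12], "rotation": [0, 0, 0]},
])

```text
t: 2.87
tcp_pos: [0.5365, 0.3034, 0.0429]
tcp_rot: [-0.003, -0.09, 0.996, 0.002]
ft_force: [-0.5, 0.4, 0.1]
grip_width: 0.995
```

```bash
python3 - <<'E'
from h import *
p,d=grab_frame("scene")
q=p[210:384,200:400]
cv2.imwrite(f"pics/scene2.png",cv2.resize(q[:,:,::-1],None,fx=4,fy=4,interpolation=cv2.INTER_CUBIC)[:600])
s=observe();print(s["t"],s["q"].round(3),s["tcp_pos"])
plan([.537,.3065,.007],toolR(190.7),8)
E
```

```text
2.9167 [ 0.407  0.421 -0.258  0.901  0.005  0.226] [0.53444916 0.30240124 0.04008704]
dist 0.0334 rot deg [ 0.17 -0.61 -0.32] per row [ 0.02 -0.08 -0.04]
0 [-0.4, 0.4, 4.1]
1 [-0.4, 0.4, 4.1]
2 [-0.4, 0.4, 4.1]
3 [-0.4, 0.4, 4.1]
4 [-0.4, 0.4, 4.1]
5 [-0.4, 0.4, 4.1]
6 [-0.4, 0.4, 4.1]
7 [-0.4, 0.4, 4.1]
```

View pics/scene2.png

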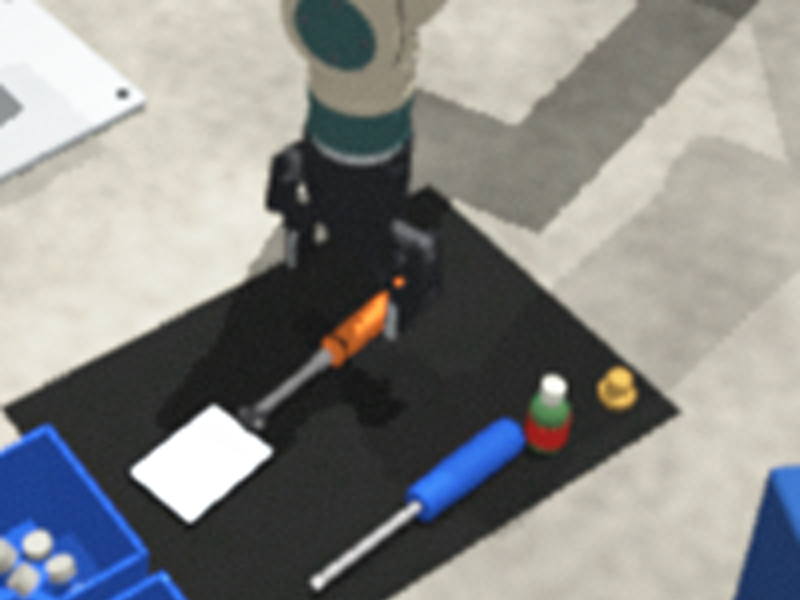

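>>> send_rows([
  {"grip": 85, "linear": [0, 1, 6], "rotation": [0, 0, 0]},
  {"grip": 85, "linear": [-1, 1, 6], "rotation": [0, 0, 0]},
  {"grip": 85, "linear": [-1, 1, 6], "rotation": [0, 0, 0]},
  {"grip": 85, "linear": [-0.5, 0.5, 6], "rotation": [0, 0, 0]},
  {"grip": 85, "linear": [0, 0, 5], "rotation": [0, 0, 0]},
  {"grip": 85, "linear": [0, 0, 3], "rotation": [0, 0, 0]},
  {"grip": 85, "linear": [0, 0, 0], "rotation": [0, 0, 0]},
  {"grip": 85, "linear": [0, 0, 0], "rotation": [0, 0, 0]},
])

```text
t: 3.58
tcp_pos: [0.536, 0.3059, 0.0045]
tcp_rot: [-0.006, -0.09, 0.996, 0.001]
ft_force: [-0.4, 0.5, -0.4]
grip_width: 0.997
```

>>> send_rows([
  {"grip": 60, "linear": [0, 0, -3], "rotation": [0, 0, 0]},
  {"grip": 40, "linear": [0, 0, 0], "rotation": [0, 0, 0]},
  {"grip": 30, "linear": [0, 0, 0], "rotation": [0, 0, 0]},
  {"grip": 20, "linear": [0, 0, 0], "rotation": [0, 0, 0]},
  {"grip": 5, "linear": [0, 0, 0], "rotation": [0, 0, 0]},
  {"grip": 5, "linear": [0, 0, 0], "rotation": [0, 0, 0]},
  {"grip": 5, "linear": [0, 0, 0], "rotation": [0, 0, 0]},
  {"grip": 5, "linear": [0, 0, 0], "rotation": [0, 0, 0]},
], force=70)

```text
t: 4.25
tcp_pos: [0.5375, 0.3065, 0.0101]
tcp_rot: [-0.004, -0.09, 0.996, 0.001]
ft_force: [0.2, -0.3, -1.3]
grip_width: 0.164
```

```bash
python3 - <<'E'
from h import *
s=observe();print(s["t"],s["q"].round(3),s["tcp_pos"],s["tcp_rot"],s["ft_force"],s["grip_width"]*85.4)
E
```

```text
4.25 [ 0.411  0.461 -0.272  0.844  0.005  0.232] [0.53747901 0.3065485  0.010075  ] [-0.00390789 -0.08975431  0.99595518  0.00147263] [ 0.22051795 -0.3259699  -1.26646012] 13.96969300868638
```

>>> send_rows([
  {"grip": 5, "linear": [0, 0, -3], "rotation": [0, 0, 0]},
  {"grip": 5, "linear": [0, 0, -8], "rotation": [0, 0, 0]},
  {"grip": 5, "linear": [0, 0, -12], "rotation": [0, 0, 0]},
  {"grip": 5, "linear": [0, 0, -14], "rotation": [0, 0, 0]},
  {"grip": 5, "linear": [0, 0, -14], "rotation": [0, 0, 0]},
  {"grip": 5, "linear": [0, 0, -12], "rotation": [0, 0, 0]},
  {"grip": 5, "linear": [0, 0, -8], "rotation": [0, 0, 0]},
  {"grip": 5, "linear": [0, 0, -3], "rotation": [0, 0, 0]},
])

```text
t: 4.92
tcp_pos: [0.5358, 0.3054, 0.0893]
tcp_rot: [-0.006, -0.09, 0.996, 0.001]
ft_force: [-0.6, -0.1, -2.0]
grip_width: 0.166
```

>>> send_rows([
  {"grip": 5, "linear": [0, 0, -3], "rotation": [0, 0, 0]},
  {"grip": 5, "linear": [0, 0, -4], "rotation": [0, 0, 0]},
  {"grip": 5, "linear": [0, 0, -4], "rotation": [0, 0, 0]},
  {"grip": 5, "linear": [0, 0, -4], "rotation": [0, 0, 0]},
  {"grip": 5, "linear": [0, 0, -3], "rotation": [0, 0, 0]},
  {"grip": 5, "linear": [0, 0, 0], "rotation": [0, 0, 0]},
  {"grip": 5, "linear": [0, 0, 0], "rotation": [0, 0, 0]},
  {"grip": 5, "linear": [0, 0, 0], "rotation": [0, 0, 0]},
])

```text
t: 5.58
tcp_pos: [0.5355, 0.3051, 0.109]
tcp_rot: [-0.007, -0.09, 0.996, 0.001]
ft_force: [-1.3, 0.0, -1.0]
grip_width: 0.168
```

```bash
python3 - <<'E'
from h import *
for n in("scene","top"):
    p,d=grab_frame(n); np.savez(f"{n}3.npz",p=p,d=d)
    q=p[80:280,120:320] if n=="top" else p[180:384,160:400]
    cv2.imwrite(f"pics/{n}3.png",cv2.resize(q[:,:,::-1],None,fx=2.9,fy=2.9,interpolation=cv2.INTER_CUBIC))
s=observe();print(s["t"],s["q"].round(3),s["tcp_pos"],s["tcp_rot"],s["ft_force"],s["grip_width"]*85.4)
E
```

```text
5.6833 [ 0.411  0.356 -0.188  1.04   0.005  0.231] [0.53531958 0.30506984 0.10886053] [-7.02901333e-03 -8.97083511e-02  9.95943140e-01  5.16310673e-04] [-0.12932576  0.35782206 -2.18955269] 14.115005010570915
```

View pics/scene3.png

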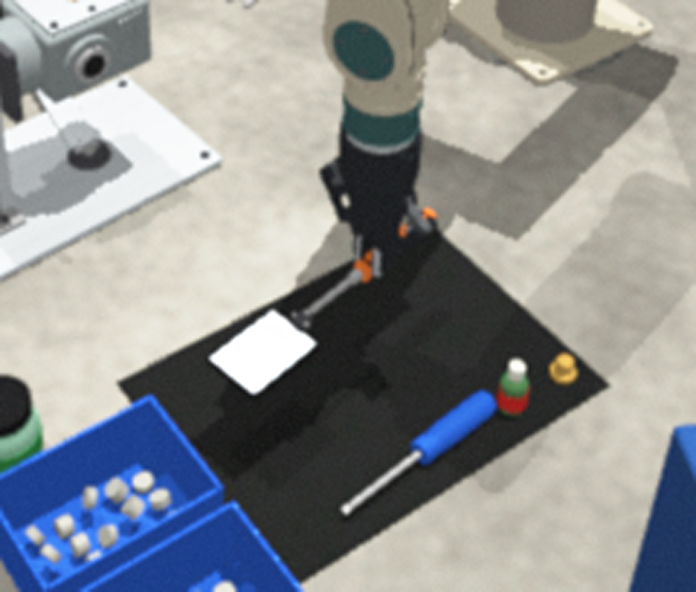

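View pics/top3.png

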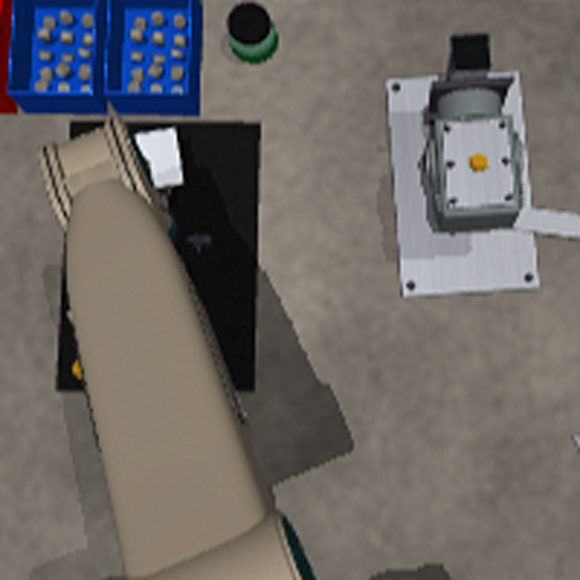

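```bash
cat >> h.py <<'E'
def glass(n,p,d,box):
    # box=(u0,v0,u1,v1); bright patch with surface fit from depth
    m=cv2.inRange(cv2.cvtColor(p,cv2.COLOR_RGB2HSV),np.array((0,0,200)),np.array((180,40,255)))>0
    b=np.zeros_like(m);b[box[1]:box[3],box[0]:box[2]]=1;m&=b
    k,l,st,ce=cv2.connectedComponentsWithStats(m.astype(np.uint8));i=1+np.argmax(st[1:,4]);m=l==i
    P=deproj(n,d,cv2.erode(m.astype(np.uint8),np.ones((3,3)))>0)
    c=np.median(P,0);
    for _ in range(3):
        U,S,V=np.linalg.svd(P-P.mean(0),full_matrices=False);nn=V[2]*np.sign(V[2][2]);e=(P-P.mean(0))@nn;P=P[abs(e)<max(.004,2*e.std())]
    c0=P.mean(0)
    v,u=np.nonzero(m);Q=[]
    for a,bb in zip(u,v):
        o,dd=ray(n,a,bb);Q.append(o+dd*((c0-o)@nn)/(dd@nn))
    Q=np.array(Q);ex=np.cross(nn,[0,0,1.]) ;ex=np.array([1,0,0])-nn*nn[0];ex/=np.linalg.norm(ex);ey=np.cross(nn,ex)
    r=cv2.minAreaRect((np.stack([(Q-c0)@ex,(Q-c0)@ey],1)*1000).astype(np.float32))
    C=c0+ex*r[0][0]/1e3+ey*r[0][1]/1e3
    ax=[]
    bp=cv2.boxPoints(r)/1e3
    e1=bp[1]-bp[0];e2=bp[2]-bp[1];L=e1 if np.linalg.norm(e1)>np.linalg.norm(e2) else e2;L=L/np.linalg.norm(L)*np.sign(L[0])
    X=ex*L[0]+ey*L[1]
    print(n,"pix",st[i,4],ce[i].round(1),"centre",C.round(4),"normal",nn.round(3),"tilt",np.degrees(np.arccos(nn[2])).round(1),"x axis",X.round(3),"az",np.degrees(np.arctan2(X[1],X[0])).round(1),"size",np.round(r[1],1),"rms",e.std().round(4))
    return C,nn,X
E
python3 - <<'E'
from h import *
f=np.load("scene3.npz");print(f["p"].shape)
C,nn,X=glass("scene",f["p"],f["d"],(225,275,280,325))
f=np.load("scene0.npz");glass("scene",f["p"],f["d"],(225,305,280,350))
f=np.load("top0.npz");glass("top",f["p"],f["d"],(165,125,195,155))
s=observe();r=Rq(s["tcp_rot"]);print(r.inv().apply(C-s["tcp_pos"]).round(4),r.inv().apply(nn).round(3),r.inv().apply(X).round(3))
# at pick time in tool frame
q=Rq([-0.00390789,-0.08975431,0.99595518,0.00147263]);print(q.inv().apply(np.array([.6848,.3346,.010])-[.5375,.3065,.010]))
E
```

```text
(384, 512, 3)
scene pix 531 [250.2 300.8] centre [0.6821 0.3328 0.1095] normal [-0.001 -0.014  1.   ] tilt 0.8 x axis [0.982 0.186 0.004] az 10.7 size [83.  58.9] rms 0.0018
scene pix 516 [249.9 325.2] centre [0.6837 0.3344 0.0115] normal [-0.007 -0.016  1.   ] tilt 1.0 x axis [0.983 0.185 0.01 ] az 10.7 size [83.  58.9] rms 0.0019
top pix 226 [178.8 140.7] centre [0.6862 0.3351 0.0102] normal [0.006 0.029 1.   ] tilt 1.7 x axis [ 0.983  0.183 -0.012] az 10.5 size [79.4 53.5] rms 0.0027
[-0.1493  0.0011 -0.0027] [ 0.018 -0.012 -1.   ] [-1.     0.008 -0.018]
[-0.14994636  0.00131417 -0.00112283]
```

```bash
cat >> h.py <<'E'
PHI=-98.3; DOT=np.array([.6368,-.0900])
GT=np.array([-.1495,.0011,-.0015])
def tgt(G,phi=None,tilt=37.5):
    f=np.radians(PHI if phi is None else phi);t=np.radians(tilt)
    n=np.array([np.sin(t)*np.cos(f),np.sin(t)*np.sin(f),np.cos(t)]);X=np.array([np.cos(f+np.pi/2),np.sin(f+np.pi/2),0])
    M=np.stack([-X,np.cross(-n,-X),-n],1);r=R.from_matrix(M);return np.array(G)-r.apply(GT),r
def pred():
    s=observe();r=Rq(s["tcp_rot"]);G=s["tcp_pos"]+r.apply(GT);n=-r.as_matrix()[:,2]
    print("t",s["t"],"G",G.round(4),"rel dot mm",((G[:2]-DOT)*1000).round(1),"n tilt",np.degrees(np.arccos(n[2])).round(2),"az",np.degrees(np.arctan2(n[1],n[0])).round(1),"Xz",(-r.as_matrix()[2,0]).round(3),"q",s["q"].round(2),"ft",s["ft_force"].round(1),"w",(s["grip_width"]*85.4).round(1))
E
python3 - <<'E'
from h import *
s_=lambda x,y,z:plane("scene",115+(x+.5)/4-.5,135+(y+.5)/4-.5,z)
print("pivot scene",s_(302,388,.025),s_(302,396,.014)); 
t=lambda x,y,z:plane("top",235+(x+.5)/5.5-.5,95+(y+.5)/5.5-.5,z)
print("post top",t(740,305,.219),t(735,330,.2))
pred()
print(tgt([*DOT,.069])[0])
tp,tr=tgt([.628,.09,.09]);print(tp);plan(tp,tr,16)
E
```

```text
pivot scene [ 0.63836296 -0.08748839  0.025     ] [ 0.63786665 -0.0899477   0.014     ]
post top [ 0.5942798  -0.40385331  0.219     ] [ 0.58215885 -0.40592957  0.2       ]Traceback (most recent call last):
  File "<stdin>", line 6, in <module>
  File "h.py", line 68, in pred
    print("t",s["t"],"G",G.round(4),"rel dot mm",((G[:2]-DOT)*1000).round(1),"n tilt",np.degrees(np.arccos(n[2])).round(2),"az",np.degrees(np.arctan2(n[1],n[0])).round(1),"Xz",(-r.as_matrix()[2,0]).round(3),"q",s["q"].round(2),"ft",s["ft_force"].round(1),"w",(s["grip_width"]*85.4).round(1))
                                                                                                                                                                                                                                                                   ^^^^^^^^^^^^^^^^^^^^^^^^^^^^
AttributeError: 'float' object has no attribute 'round'
```

```bash
sed -i 's/(s\["grip_width"\]\*85.4).round(1)/round(s["grip_width"]*85.4,1)/' h.py; python3 - <<'E'
from h import *
pred()
print(tgt([*DOT,.069])[0])
tp,tr=tgt([.628,.09,.09]);print(tp);plan(tp,tr,16)
E
```

```text
t 5.6833 G [0.6822 0.3329 0.1083] rel dot mm [ 45.4 422.9] n tilt 0.81 az 0.9 Xz -0.014 q [ 0.41  0.36 -0.19  1.04  0.01  0.23] ft [-0.1  0.4 -2.2] w 14.1
[ 0.48887173 -0.06837872  0.06714033]
[0.48007173 0.11162128 0.08814033]
dist 0.2022 rot deg [-37.16  -6.87  17.66] per row [-2.32 -0.43  1.1 ]
0 [5.5, -11.3, 1.3]
1 [5.3, -11.4, 0.8]
2 [5.1, -11.6, 0.3]
3 [4.9, -11.7, -0.2]
4 [4.7, -11.7, -0.7]
5 [4.4, -11.8, -1.2]
6 [4.2, -11.8, -1.7]
7 [3.9, -11.8, -2.2]
8 [3.7, -11.8, -2.7]
9 [3.5, -11.7, -3.2]
10 [3.2, -11.6, -3.7]
11 [2.9, -11.5, -4.2]
12 [2.7, -11.4, -4.7]
13 [2.4, -11.3, -5.2]
14 [2.2, -11.1, -5.6]
15 [1.9, -10.9, -6.1]
```

>>> send_rows([
  {"grip": 5, "linear": [3, -6, 0], "rotation": [-1.2, -0.2, 0.6]},
  {"grip": 5, "linear": [5.5, -11.5, 0], "rotation": [-2.3, -0.4, 1.1]},
  {"grip": 5, "linear": [5, -11.5, 0], "rotation": [-2.3, -0.4, 1.1]},
  {"grip": 5, "linear": [5, -11.5, 0], "rotation": [-2.3, -0.4, 1.1]},
  {"grip": 5, "linear": [4.5, -12, -0.5], "rotation": [-2.3, -0.4, 1.1]},
  {"grip": 5, "linear": [4.5, -12, -1], "rotation": [-2.3, -0.4, 1.1]},
  {"grip": 5, "linear": [4, -12, -1.5], "rotation": [-2.3, -0.4, 1.1]},
  {"grip": 5, "linear": [4, -12, -2], "rotation": [-2.3, -0.4, 1.1]},
])

```text
t: 6.35
tcp_pos: [0.5087, 0.2109, 0.1006]
tcp_rot: [0.008, -0.014, 0.987, 0.161]
ft_force: [0.6, 0.1, -1.9]
grip_width: 0.167
```

```bash
python3 - <<'E'
from h import *
pred()
tp,tr=tgt([.628,.09,.09]);plan(tp,tr,8)
E
```

```text
t 6.35 G [0.658  0.2152 0.1054] rel dot mm [ 21.2 305.2] n tilt 18.53 az -92.0 Xz 0.02 q [ 0.11  0.21 -0.45  0.87  0.32  0.08] ft [ 0.6  0.1 -1.9] w 14.3
dist 0.1041 rot deg [-18.86  -3.57   9.19] per row [-2.36 -0.45  1.15]
0 [3.9, -12.2, -2.5]
1 [3.7, -12.1, -3.0]
2 [3.4, -12.0, -3.6]
3 [3.1, -12.0, -4.1]
4 [2.8, -11.8, -4.6]
5 [2.6, -11.7, -5.1]
6 [2.3, -11.5, -5.6]
7 [2.0, -11.3, -6.1]
```

>>> send_rows([
  {"grip": 5, "linear": [4, -12, -2.5], "rotation": [-2.4, -0.5, 1.2]},
  {"grip": 5, "linear": [3.5, -12, -3], "rotation": [-2.4, -0.5, 1.2]},
  {"grip": 5, "linear": [3.5, -12, -3.5], "rotation": [-2.4, -0.5, 1.2]},
  {"grip": 5, "linear": [3, -12, -4], "rotation": [-2.4, -0.5, 1.2]},
  {"grip": 5, "linear": [3, -12, -4.5], "rotation": [-2.4, -0.5, 1.2]},
  {"grip": 5, "linear": [2.5, -11.5, -5], "rotation": [-2.4, -0.5, 1.2]},
  {"grip": 5, "linear": [2, -9, -4], "rotation": [-2.4, -0.4, 1.2]},
  {"grip": 5, "linear": [1, -6, -3], "rotation": [-1.2, -0.2, 0.6]},
])

```text
t: 7.02
tcp_pos: [0.477, 0.111, 0.0877]
tcp_rot: [0.029, 0.075, 0.944, 0.319]
ft_force: [-0.2, -0.5, -2.4]
grip_width: 0.16
```

>>> send_rows([
  {"grip": 5, "linear": [0, 0, 0], "rotation": [0, 0, 0]},
  {"grip": 5, "linear": [0, 0, 0], "rotation": [0, 0, 0]},
  {"grip": 5, "linear": [0, 0, 0], "rotation": [0, 0, 0]},
  {"grip": 5, "linear": [0, 0, 0], "rotation": [0, 0, 0]},
  {"grip": 5, "linear": [0, 0, 0], "rotation": [0, 0, 0]},
  {"grip": 5, "linear": [0, 0, 0], "rotation": [0, 0, 0]},
  {"grip": 5, "linear": [0, 0, 0], "rotation": [0, 0, 0]},
  {"grip": 5, "linear": [0, 0, 0], "rotation": [0, 0, 0]},
])

```text
t: 7.68
tcp_pos: [0.4765, 0.11, 0.0879]
tcp_rot: [0.03, 0.075, 0.945, 0.318]
ft_force: [-0.3, 0.5, -2.4]
grip_width: 0.165
```

```bash
python3 - <<'E'
from h import *
pred()
tp,tr=tgt([.6368,.09,.075]);plan(tp,tr,8)
for n in("scene","top"):
    p,d=grab_frame(n); np.savez(f"{n}4.npz",p=p,d=d)
    q=p[80:280,180:400] if n=="top" else p[120:340,100:330]
    cv2.imwrite(f"pics/{n}4.png",cv2.resize(q[:,:,::-1],None,fx=2.7,fy=2.7,interpolation=cv2.INTER_CUBIC))
E
```

```text
t 7.6833 G [0.624  0.0858 0.0912] rel dot mm [-12.8 175.8] n tilt 37.26 az -100.0 Xz 0.009 q [-0.29  0.2  -0.62  0.84  0.65 -0.15] ft [-0.3  0.5 -2.4] w 14.1
dist 0.0193 rot deg [-0.25  1.03 -0.46] per row [-0.03  0.13 -0.06]
0 [-1.5, -0.8, 1.8]
1 [-1.5, -0.8, 1.7]
2 [-1.5, -0.8, 1.7]
3 [-1.5, -0.8, 1.7]
4 [-1.5, -0.8, 1.7]
5 [-1.5, -0.8, 1.7]
6 [-1.5, -0.8, 1.7]
7 [-1.5, -0.8, 1.7]
```

View pics/scene4.png

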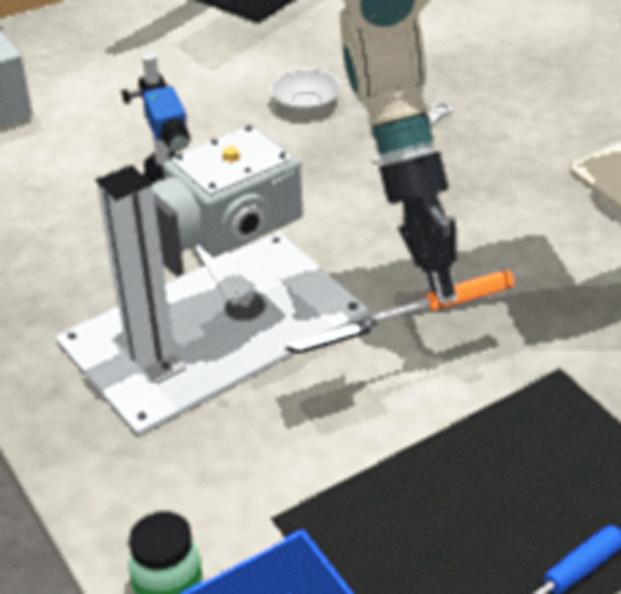

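View pics/top4.png

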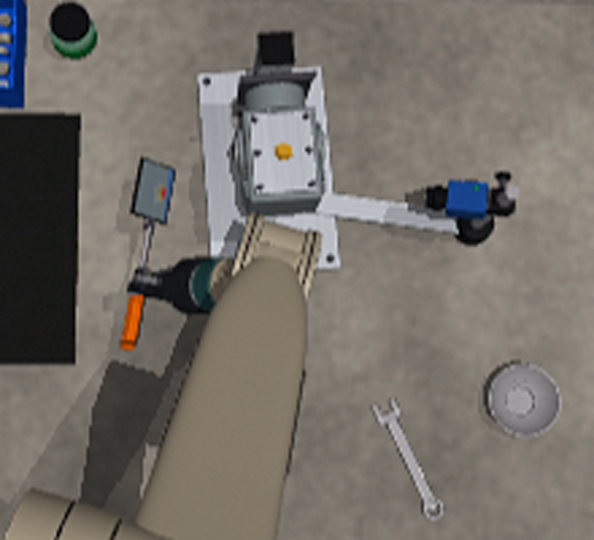

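```bash
python3 - <<'E'
from h import *
f=np.load("top4.npz");d=f["d"];p=f["p"]
for x,y in((280,230),(260,245),(310,240),(240,260),(300,260),(280,300),(205,280),(225,275),(285,152),(460,200),(440,200),(500,205)):
    u,v=180+x/2.7,80+y/2.7;u,v=int(round(u)),int(round(v));m=np.zeros(d.shape,bool);m[v-1:v+2,u-1:u+2]=1
    print((x,y),np.median(deproj("top",d,m),0).round(3))
# arm points extents by height
M=np.zeros(d.shape,bool);M[150:200,225:305]=1
P=deproj("top",d,M);
for lo,hi in((.08,.15),(.15,.2),(.2,.25),(.25,.3),(.3,.35),(.35,.4),(.4,.5)):
    q=P[(P[:,2]>lo)&(P[:,2]<hi)]
    if len(q): print(lo,hi,len(q),np.percentile(q,2,axis=0).round(3),np.percentile(q,98,axis=0).round(3))
f=np.load("scene4.npz");d=f["d"]
for x,y in((410,135),(395,95),(380,50),(350,75),(420,50),(430,170)):
    u,v=100+x/2.7,120+y/2.7;u,v=int(round(u)),int(round(v));m=np.zeros(d.shape,bool);m[v-1:v+2,u-1:u+2]=1
    print("scene",(x,y),np.median(deproj("scene",d,m),0).round(3))
m=glass("top",*[np.load("top4.npz")[k] for k in "pd"],(225,133,250,165)) if 0 else None
E
```

```text
(280, 230) [ 0.481 -0.07   0.452]
(260, 245) [ 0.458 -0.045  0.476]
(310, 240) [ 0.467 -0.102  0.461]
(240, 260) [ 0.439 -0.024  0.491]
(300, 260) [ 0.443 -0.088  0.48 ]
(280, 300) [ 0.388 -0.062  0.544]
(205, 280) [0.453 0.011 0.281]
(225, 275) [ 0.456 -0.012  0.311]
(285, 152) [ 0.634 -0.096  0.251]
(460, 200) [ 0.595 -0.349  0.159]
(440, 200) [ 0.599 -0.327  0.144]
(500, 205) [ 0.585 -0.404  0.167]
0.08 0.15 239 [0.429 0.073 0.081] [0.624 0.122 0.138]
0.15 0.2 147 [ 0.45  -0.14   0.153] [0.585 0.108 0.199]
0.2 0.25 416 [ 0.426 -0.137  0.201] [0.587 0.099 0.247]
0.25 0.3 162 [ 0.43  -0.013  0.251] [0.486 0.028 0.296]
0.3 0.35 32 [ 0.444 -0.021  0.3  ] [ 0.479 -0.006  0.315]
0.35 0.4 1 [ 0.484 -0.047  0.397] [ 0.484 -0.047  0.397]
0.4 0.5 553 [ 0.417 -0.108  0.439] [ 0.496 -0.018  0.497]
scene (410, 135) [0.459 0.019 0.269]
scene (395, 95) [ 0.463 -0.01   0.308]
scene (380, 50) [ 0.467 -0.033  0.355]
scene (350, 75) [ 0.486 -0.066  0.312]
scene (420, 50) [ 0.421 -0.017  0.347]
scene (430, 170) [0.457 0.05  0.234]
```

```bash
python3 - <<'E'
from h import *
f=np.load("top4.npz");p=f["p"];q=p[125:180,215:260]
cv2.imwrite("pics/g4.png",cv2.resize(q[:,:,::-1],None,fx=10,fy=10,interpolation=cv2.INTER_CUBIC))
f=np.load("scene4.npz");p=f["p"];q=p[215:270,195:275]
cv2.imwrite("pics/gs4.png",cv2.resize(q[:,:,::-1],None,fx=10,fy=10,interpolation=cv2.INTER_CUBIC))
G=np.array([.624,.0858,.0912]);print("pred top",(proj("top",G)-[215,125])*10+5,"scene",(proj("scene",G)-[195,215])*10+5)
s=observe();r=Rq(s["tcp_rot"]).as_matrix()
for a,b in((.04,.028),(.04,-.028),(-.04,-.028),(-.04,.028)):
    Q=G-r[:,0]*a+r[:,1]*b; print((a,b),((proj("top",Q)-[215,125])*10+5).round(),((proj("scene",Q)-[195,215])*10+5).round())
E
```

```text
pred top [222.72273085 258.89268322] scene [257.30808659 300.26186816]
(0.04, 0.028) [183. 142.] [160. 342.]
(0.04, -0.028) [296. 184.] [111. 333.]
(-0.04, -0.028) [262. 374.] [349. 260.]
(-0.04, 0.028) [147. 336.] [406. 267.]
```

View pics/g4.png

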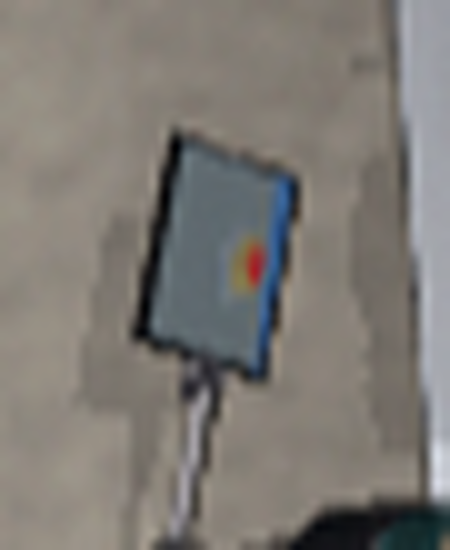

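View pics/gs4.png

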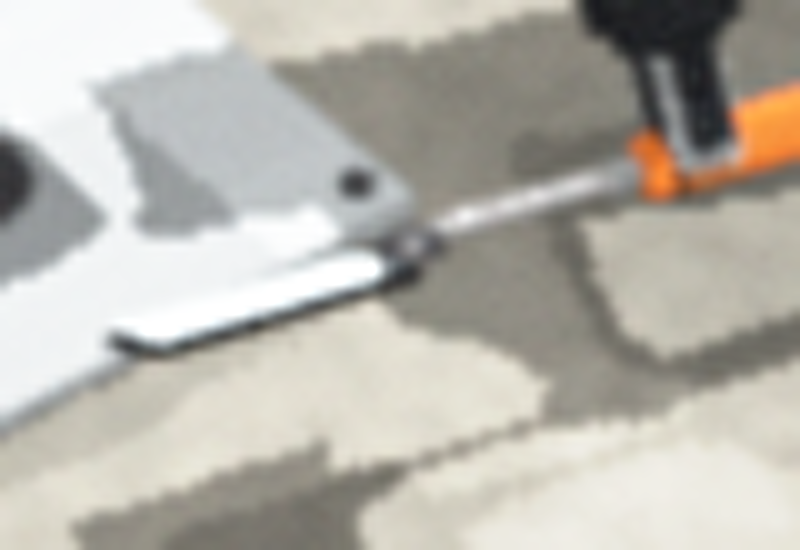

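```bash
sed -i 's/DOT=np.array(\[.6368,-.0900\])/DOT=np.array([.6368,-.0905])/' h.py; python3 - <<'E'
from h import *
pred()
tp,tr=tgt([.634,.0,.069]);plan(tp,tr,8)
E
```

```text
t 7.7833 G [0.624  0.0856 0.091 ] rel dot mm [-12.8 176.1] n tilt 37.26 az -100.0 Xz 0.009 q [-0.29  0.2  -0.62  0.84  0.65 -0.15] ft [-0.7 -0.1 -1.9] w 13.9
dist 0.0911 rot deg [-0.25  1.04 -0.48] per row [-0.03  0.13 -0.06]
0 [-2.9, -10.1, -4.4]
1 [-2.9, -10.1, -4.4]
2 [-2.9, -10.1, -4.4]
3 [-2.9, -10.1, -4.4]
4 [-2.9, -10.1, -4.4]
5 [-2.8, -10.1, -4.5]
6 [-2.8, -10.1, -4.5]
7 [-2.8, -10.1, -4.5]
```

>>> send_rows([
  {"grip": 5, "linear": [-1.5, -5, -2], "rotation": [0, 0.1, -0.1]},
  {"grip": 5, "linear": [-3, -10, -4], "rotation": [0, 0.2, -0.1]},
  {"grip": 5, "linear": [-3, -10, -4.5], "rotation": [0, 0.2, -0.1]},
  {"grip": 5, "linear": [-3, -10, -4.5], "rotation": [0, 0.2, -0.1]},
  {"grip": 5, "linear": [-3, -10, -4.5], "rotation": [0, 0.1, -0.1]},
  {"grip": 5, "linear": [-3, -10, -4.5], "rotation": [0, 0.1, 0]},
  {"grip": 5, "linear": [-3, -10, -4.5], "rotation": [0, 0.1, 0]},
  {"grip": 5, "linear": [-3, -10, -4.5], "rotation": [0, 0, 0]},
])

```text
t: 8.45
tcp_pos: [0.4872, 0.0242, 0.0677]
tcp_rot: [0.023, 0.065, 0.945, 0.318]
ft_force: [0.5, -0.1, -1.7]
grip_width: 0.164
```

```bash
python3 - <<'E'
from h import *
pred()
tp,tr=tgt([*DOT,.069]);plan(tp,tr,10)
E
```

```text
t 8.45 G [0.6353 0.0036 0.07  ] rel dot mm [-1.5 94.1] n tilt 37.22 az -98.1 Xz 0.002 q [-0.45  0.31 -0.53  0.96  0.61 -0.38] ft [ 0.5 -0.1 -1.7] w 14.0
dist 0.0931 rot deg [-0.28 -0.13  0.4 ] per row [-0.03 -0.01  0.04]
0 [-1.4, -7.4, -5.5]
1 [-1.4, -7.4, -5.5]
2 [-1.5, -7.4, -5.5]
3 [-1.5, -7.4, -5.5]
4 [-1.5, -7.3, -5.5]
5 [-1.5, -7.3, -5.5]
6 [-1.5, -7.3, -5.5]
7 [-1.5, -7.3, -5.5]
8 [-1.5, -7.3, -5.5]
9 [-1.5, -7.3, -5.5]
```

>>> send_rows([
  {"grip": 5, "linear": [-1.5, -7.5, -5.5], "rotation": [0, 0, 0]},
  {"grip": 5, "linear": [-1.5, -7.5, -5.5], "rotation": [0, 0, 0.1]},
  {"grip": 5, "linear": [-1.5, -7.5, -5.5], "rotation": [0, 0, 0.1]},
  {"grip": 5, "linear": [-1.5, -7.5, -5.5], "rotation": [0, 0, 0]},
  {"grip": 5, "linear": [-1.5, -7.5, -5.5], "rotation": [0, 0, 0]},
  {"grip": 5, "linear": [-1.5, -7.5, -5.5], "rotation": [0, 0, 0]},
  {"grip": 5, "linear": [-1.5, -6, -4.5], "rotation": [0, 0, 0]},
  {"grip": 5, "linear": [-1, -4, -3], "rotation": [0, 0, 0]},
])

```text
t: 9.12
tcp_pos: [0.4901, -0.0536, 0.0663]
tcp_rot: [0.023, 0.067, 0.945, 0.318]
ft_force: [0.3, -0.0, -2.7]
grip_width: 0.166
```

```bash
python3 - <<'E'
from h import *
pred()
tp,tr=tgt([*DOT,.069]);plan(tp,tr,5)
E
```

```text
t 9.1167 G [ 0.6381 -0.0748  0.0684] rel dot mm [ 1.3 15.7] n tilt 37.19 az -98.3 Xz 0.002 q [-0.58  0.37 -0.44  1.07  0.58 -0.53] ft [ 0.3 -0.  -2.7] w 14.1
dist 0.0154 rot deg [-0.31 -0.02  0.18] per row [-0.06 -0.    0.04]
0 [-0.2, -2.3, -2.0]
1 [-0.2, -2.3, -2.0]
2 [-0.2, -2.3, -2.0]
3 [-0.2, -2.3, -2.0]
4 [-0.2, -2.3, -2.0]
```

>>> send_rows([
  {"grip": 5, "linear": [0, -2.5, -2], "rotation": [0, 0, 0]},
  {"grip": 5, "linear": [0, -2.5, -2], "rotation": [0, 0, 0]},
  {"grip": 5, "linear": [0, -2.5, -2], "rotation": [0, 0, 0]},
  {"grip": 5, "linear": [0, -2, -1.5], "rotation": [0, 0, 0]},
  {"grip": 5, "linear": [0, -1, -0.5], "rotation": [0, 0, 0]},
  {"grip": 5, "linear": [0, 0, 0], "rotation": [0, 0, 0]},
  {"grip": 5, "linear": [0, 0, 0], "rotation": [0, 0, 0]},
  {"grip": 5, "linear": [0, 0, 0], "rotation": [0, 0, 0]},
])

```text
t: 9.78
tcp_pos: [0.488, -0.0683, 0.0665]
tcp_rot: [0.023, 0.067, 0.945, 0.318]
ft_force: [-0.1, 0.2, -2.4]
grip_width: 0.168
```

```bash
python3 - <<'E'
from h import *
pred()
tp,tr=tgt([*DOT,.069]);plan(tp,tr,1)
for n in("scene","top"):
    p,d=grab_frame(n); np.savez(f"{n}5.npz",p=p,d=d)
    q=p[80:280,200:420] if n=="top" else p[135:285,115:295]
    k=2.7 if n=="top" else 4
    cv2.imwrite(f"pics/{n}5.png",cv2.resize(q[:,:,::-1],None,fx=k,fy=k,interpolation=cv2.INTER_CUBIC))
s=observe();r=Rq(s["tcp_rot"]).as_matrix();G=s["tcp_pos"]+r@GT
print("proj G scene",((proj("scene",G)-[115,135])*4+2).round())
for a,b in((.04,.028),(.04,-.028),(-.04,-.028),(-.04,.028)):
    Q=G-r[:,0]*a+r[:,1]*b; print((a,b),((proj("scene",Q)-[115,135])*4+2).round())
for nm,Q in(("rod/handle end",G-r[:,0]*-.13+r[:,2]*-.004+0),): print(nm,((proj("scene",Q)-[115,135])*4+2).round())
pred()
E
```

```text
t 9.7833 G [ 0.636  -0.0895  0.0686] rel dot mm [-0.8  1. ] n tilt 37.23 az -98.3 Xz 0.002 q [-0.61  0.38 -0.43  1.09  0.57 -0.56] ft [-0.1  0.2 -2.4] w 14.3
dist 0.0012 rot deg [-0.27 -0.01  0.17] per row [-0.27 -0.01  0.17]
0 [-0.9, 0.0, -0.8]
proj G scene [300. 346.]
(0.04, 0.028) [262. 360.]
(0.04, -0.028) [247. 360.]
(-0.04, -0.028) [337. 333.]
(-0.04, 0.028) [354. 333.]
rod/handle end [442. 299.]
t 9.8833 G [ 0.6359 -0.0895  0.0686] rel dot mm [-0.9  1. ] n tilt 37.23 az -98.3 Xz 0.002 q [-0.61  0.38 -0.43  1.09  0.57 -0.56] ft [-0.2  0.2 -1.5] w 14.1
```

View pics/scene5.png

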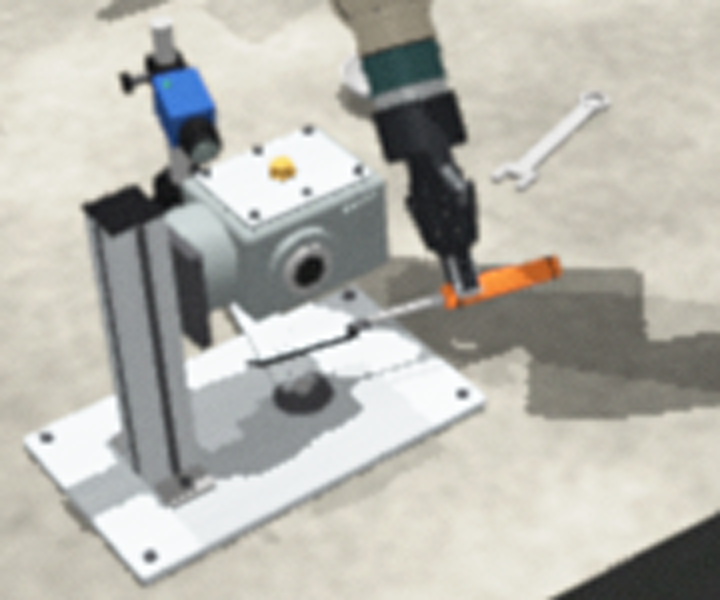

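View pics/top5.png

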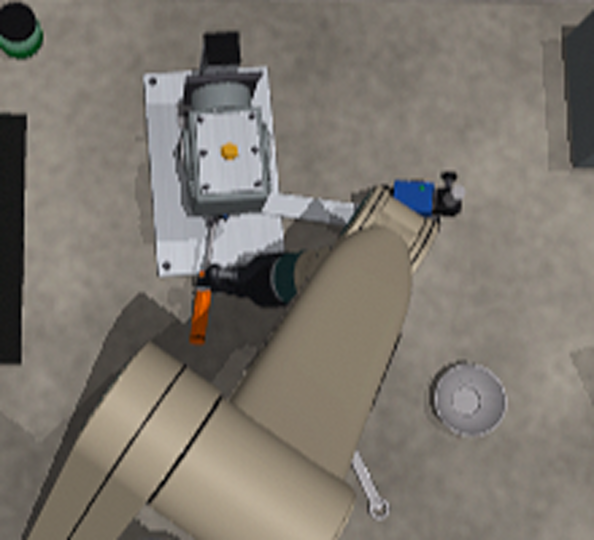

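>>> send_rows([
  {"grip": 5, "linear": [0, 0, 0], "rotation": [0, 0, 0]},
  {"grip": 5, "linear": [0, 0, 0], "rotation": [0, 0, 0]},
  {"grip": 5, "linear": [0, 0, 0], "rotation": [0, 0, 0]},
  {"grip": 5, "linear": [0, 0, 0], "rotation": [0, 0, 0]},
  {"grip": 5, "linear": [0, 0, 0], "rotation": [0, 0, 0]},
  {"grip": 5, "linear": [0, 0, 0], "rotation": [0, 0, 0]},
  {"grip": 5, "linear": [0, 0, 0], "rotation": [0, 0, 0]},
  {"grip": 5, "linear": [0, 0, 0], "rotation": [0, 0, 0]},
])

```text
t: 10.55
tcp_pos: [0.4878, -0.0676, 0.0665]
tcp_rot: [0.023, 0.067, 0.945, 0.318]
ft_force: [-0.4, -0.5, -1.0]
grip_width: 0.165
```

>>> send_rows([
  {"grip": 5, "linear": [0, 0, 0], "rotation": [0, 0, 0]},
  {"grip": 5, "linear": [0, 0, 0], "rotation": [0, 0, 0]},
  {"grip": 5, "linear": [0, 0, 0], "rotation": [0, 0, 0]},
  {"grip": 5, "linear": [0, 0, 0], "rotation": [0, 0, 0]},
  {"grip": 5, "linear": [0, 0, 0], "rotation": [0, 0, 0]},
  {"grip": 5, "linear": [0, 0, 0], "rotation": [0, 0, 0]},
  {"grip": 5, "linear": [0, 0, 0], "rotation": [0, 0, 0]},
  {"grip": 5, "linear": [0, 0, 0], "rotation": [0, 0, 0]},
])

```text
t: 11.22
tcp_pos: [0.4879, -0.0677, 0.0665]
tcp_rot: [0.023, 0.067, 0.945, 0.318]
ft_force: [0.1, 1.3, -2.2]
grip_width: 0.165
```

```bash
python3 - <<'E'
from h import *
pred(); print(observe()["dq"].round(3))
print(finish_job()); 
E
```

```text
t 11.2167 G [ 0.6358 -0.0888  0.0686] rel dot mm [-1.   1.7] n tilt 37.24 az -98.2 Xz 0.002 q [-0.61  0.38 -0.43  1.09  0.57 -0.56] ft [ 0.1  1.3 -2.2] w 14.1
[-0.001  0.    -0.    -0.001  0.001 -0.001]
the job is handed in; nothing more can be done
None
```

I picked the mirror up by its handle, tilted it, slid it in under the gearbox from the left, and handed the job in at 11.2 s of the allowed 42 s, still holding it. No verdict was reported.

**Final position:** From the arm pose and the measured grip, the glass centre is about 2 mm off the vertical through the dot. It is 70 mm below the dot.

**Angle:** The glass faces 37.2° from vertical. Its direction is -98.2°, against a camera direction I measured as about -98° (individual readings ran from -96° to -101°).

**Stillness and contact:** Joint speeds were about zero and the fingers held at a 14 mm opening. The wrist force showed little more than the mirror's weight, with no sign of touching anything.

**Pictures:** In the last scene view the frame edge lay where predicted, to within 2–3 image pixels at the far corner. Only the wrench, dish, gearbox and camera were in those last views, and they looked unmoved. The items on the mat were last seen in place just after the lift.

**Disagreements between measurements:**
- **Dot position:** The two cameras first differed by about 5 mm in y for the filler plug. Allowing for the visible side of the plug explains this; the pivot seen in the scene view agreed within about 3 mm. A rough fit of the base plate in the scene view stayed about 4 mm off.
- **Grip opening:** The gripper read 14 mm on a handle listed as 16 mm wide. The mirror did not move in the grip between the pick-up and the check after the lift.

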